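# Put the seedling propagator back together

## Robot

A 6-joint arm with a two-finger parallel gripper is mounted at the origin on the work surface. World frame = base frame: x ahead of the robot, y to its left, z up, the work surface at z = 0. Lengths are in m, angles in rad, forces in N, time in s.
With the tool pointing down it reaches from about 0.375 to 0.9 m from the base axis. Payload 3.1 kg.
Tool frame: the origin (TCP) lies midway between the tips of the shut fingers; the grasp point (between the pads) lies r.pinch_z behind it (r.pinch_z is the distance from the TCP to the grasp point, in m); z points along the fingers, y is the line along which they close (so a half turn about z gives the same grasp; the last joint's range is limited). The gripper opens to 85 mm and grips with 20 to 120 N. Pads are 22 mm wide; open, the fingers measure 114 mm over their backs; the gripper's body (76 mm by 85 mm) begins 54 mm behind the grasp point. The pads swing forward as they close: fully open they stand 13 mm farther back than shut.
Start: joints at [-1.373, 0.527, 1.433, -0, 1.181, -0.178], TCP at [0.229, -0.581, 0.231] pointing down, gripper open.
Joint ranges: [-3.08, 3.08], [-0.75, 2.2], [0.22, 2.44], [-1.43, 4.57], [0, 2.65], [-2.85, 2.85]. Speed limits (rad/s): [2.79, 2.79, 3.14, 3.14, 3.14, 3.14].

## Interface

Orientations are given as a rotation vector (axis times angle).
In Python, from station import r, vision gives the robot as it stands. Calls block until the motion is done:
- r.move_ptp(position, orientation): joint-space move of the TCP to a pose.
- r.servo_line(position, vel=0.15, attitude=None, f_stop=None): straight line of the TCP; attitude=None keeps the orientation; vel is the mean speed in m/s. With f_stop (N) it stops when the force on the tool has changed by that much, and returns True; else False.
- r.move_j(angles): joint-space move.
- r.set_gripper(opening, grip_force=None): opening from 0.0 (shut) to 1.0 (fully open); grip_force is the grip in N (None keeps the last); returns when the fingers have stopped.
- r.hold(seconds).
- r.inverse_kinematics(position, orientation): joint angles nearest the present ones, or None.
- vision.grab_frame(name): name is "scene" or "top" or "wrist"; returns the picture (480x640x3 uint8, red, green, blue); there is no depth.
- vision.calibration(name): a dict with "camera_matrix" (3x3 intrinsics, pixels), "R" (3x3) and "t" (3): a world point X has camera coordinates R X + t. Camera axes: x right, y down, z forward; pixel columns grow to the right and rows downward; lengths in m; the calibration is good to about 2 mm. The wrist camera is an equidistant fisheye: a pixel r from the principal point sees the ray r / f radians off the axis. A picture is of the moment at which its call begins: read the wrist's pose just before it. calibration takes no time and is no camera call; for the wrist camera it gives the pose at the moment of the call.
A pose or a line that the arm cannot do raises r.MotionError and nothing moves.
- r.finish_job(): hands the job in; it is judged then, once.
Readings, each from a call of its own:
- r.read_time_s(): time.
- r.read_joint_positions(): joint angles.
- r.read_qd(): joint speeds.
- r.read_tau(): joint torques, N m.
- r.read_eef_pos(): TCP position.
- r.read_orientation(): TCP orientation.
- r.read_force(): force on the tool from outside, world axes, zero at the start.
- r.read_torque(): the same for the moment, N m.
- r.read_finger_gap(): opening from 0.0 (shut) to 1.0 (fully open).
- r.read_grip_force(): force on a finger pad.
Only numpy, scipy, OpenCV 4.12 (cv2) and the standard library are available. Lean on these libraries where they do the work, as an engineer would, in place of code of your own. Each camera call takes 0.05 s, during which the arm holds its last target. There are 200 camera calls.

## Task

Put the propagator back together in the green water trough, from the bottom up: stand the slatted grey stand centred in the trough, then lift the black three-cell strip straight and level up off the pins of the push-out board and set it square on the stand, then set the clear cover over it so that its flange lies flat and square on the trough's rim, and last of all plug the vent cap fully home in the cover's vent. Set each part down and let go of it without dropping it, and leave the cup and the jar standing where they are.

Things in the scene. Friction and masses are not known exactly. Their poses are not given: they have to be found in the camera images.
- trough: Target: dark green open trough, fixed, long along its x. Origin: centre of its underside. 214 x 124 mm over a flat rim 16 mm wide, rim top 30 mm above the origin; opening 182 x 92 mm; flat inner floor 4 mm above the origin.
- stand: Loose grey stand on four legs, 152 (x) x 60 (y) x 45 mm high, slatted deck. Origin: centre of its underside; deck top 45 mm above. Straight side skirts from 21 to 45 mm above the origin: grip them across the 60 mm (its y) at the middle. In the trough its deck is 19 mm above the rim. About 120 g.
- board: Push-out board, fixed: aluminium plate 190 (x) x 100 (y) x 10 mm with three upright pins, 16 mm diameter, 40 mm tall above the plate, 48 mm apart along its x. Origin: centre of its underside. At the start the strip sits on it, a pin standing up in each cell.
- strip: Loose black strip of three open cells in a row along its x, 152 x 56 (y) x 50 mm high, straight sides, a 20 mm square hole in each cell's floor. Origin: centre of its underside, at the start 10 mm above the board's, so it must rise over 40 mm, level, to clear the pins (2 mm clearance). Grip it across the 56 mm (its y) at the middle. About 120 g.
- cover: Loose clear cover, open below (180 x 90 mm), long along its x. Origin: centre of its underside. Flange 210 x 120 mm; flat top at 84 mm, 186 x 96 mm. On top at the middle a ridge 70 (x) x 16 (y) x 22 mm, its top at 106 mm: grip it across the 16 mm. Vent: hole of 34 mm in the top, ringed in black, centre at x = +62 mm, y = 0 of the cover. About 180 g.
- cap: Loose black vent cap standing on its plug: plug 24 mm diameter, 12 mm long, below a disc 46 mm diameter, 5 mm thick, and on top a grip knob 16 mm diameter, 18 mm high; 35 mm in all. Origin: centre of the plug's underside; home, with the disc on the cover's top, it is 72 mm above the cover's origin. 30 g.
- cup: Bystander: white cup, 58 mm diameter, 45 mm high, loose. Origin: centre of its underside.
- jar: Bystander: small amber jar with a metal lid, 50 mm diameter, 62 mm high, loose. Origin: centre of its underside.
Things that resemble listed ones, but are neither listed nor needed, are in the scene too. There is more than one size of the cap; the job needs the middle-sized.

How it is judged:
On the way, in this order (a step that is already met when the one before it is completed fails the run):
1. the stand is on the trough's floor, centred and let go (z of stand in the frame of trough between 0.001 and 0.007 m and horizontal distance between stand and trough below 0.014 m and angle between the x axis of stand and the x axis of trough, either way round below 0.12 rad and linear speed of stand below 0.02 m/s and contact force between the fingers and stand below 0.05 N), for 0.2 s.
2. the strip is flat and square on the stand in the trough and let go (z of stand in the frame of trough between 0.001 and 0.007 m and horizontal distance between stand and trough below 0.014 m and angle between the x axis of stand and the x axis of trough, either way round below 0.12 rad and linear speed of each of stand, strip below 0.02 m/s and z of strip in the frame of stand between 0.042 and 0.048 m and horizontal distance between strip and stand below 0.012 m and angle between the x axis of strip and the x axis of stand, either way round below 0.12 rad and contact force between the fingers and strip below 0.05 N), for 0.2 s.
3. the cover lies flat and square on the trough's rim over the strip and is let go, the vent still open (z of stand in the frame of trough between 0.001 and 0.007 m and horizontal distance between stand and trough below 0.014 m and angle between the x axis of stand and the x axis of trough, either way round below 0.12 rad and linear speed of each of stand, strip, cover below 0.02 m/s and z of strip in the frame of stand between 0.042 and 0.048 m and horizontal distance between strip and stand below 0.012 m and angle between the x axis of strip and the x axis of stand, either way round below 0.12 rad and z of cover in the frame of trough between 0.027 and 0.033 m and horizontal distance between cover and trough below 0.012 m and angle between the x axis of cover and the x axis of trough, either way round below 0.09 rad and angle between cover's own z axis and vertical below 0.04 rad and contact force between the fingers and cover below 0.05 N and distance between cap and cover above 0.12 m), for 0.2 s.
At the end, for the whole second after the job is handed in: Released and at rest: stand on the trough floor (14 mm, 0.12 rad); strip flat on the stand (12 mm, 0.12 rad); cover flat on the trough rim, either way round (12 mm, 0.09 rad); cap plugged home in the vent (9 mm in the cover's x and y); all heights within 3 mm (z of stand in the frame of trough between 0.001 and 0.007 m and horizontal distance between stand and trough below 0.014 m and angle between the x axis of stand and the x axis of trough, either way round below 0.12 rad and linear speed of each of stand, strip, cover, cap below 0.02 m/s and z of strip in the frame of stand between 0.042 and 0.048 m and horizontal distance between strip and stand below 0.012 m and angle between the x axis of strip and the x axis of stand, either way round below 0.12 rad and z of cover in the frame of trough between 0.027 and 0.033 m and horizontal distance between cover and trough below 0.012 m and angle between the x axis of cover and the x axis of trough, either way round below 0.09 rad and angle between cover's own z axis and vertical below 0.04 rad and x of cap in the frame of cover between 0.053 and 0.071 m and y of cap in the frame of cover between -0.009 and 0.009 m and z of cap in the frame of cover between 0.069 and 0.075 m); the robot touches nothing.
It fails at once if the strip is cocked (over 0.14 rad) while still on the pins (angle between strip's own z axis and vertical above 0.14 rad and z of strip in the frame of board below 0.045 m and horizontal distance between strip and board below 0.05 m).
It fails at once if a part is dropped (falls freely from more than about 30 mm) ((contact force between the fingers and stand below 0.05 N and linear speed of stand above 0.8 m/s) or (contact force between the fingers and strip below 0.05 N and linear speed of strip above 0.8 m/s) or (contact force between the fingers and cover below 0.05 N and linear speed of cover above 0.8 m/s) or (contact force between the fingers and cap below 0.05 N and linear speed of cap above 0.8 m/s)).
It fails at once if the cup or the jar is moved by more than 30 mm (distance of any of cup, jar from where it was at the start of the episode above 0.03 m).
It also fails if it takes over 128 s, if anything falls off the work surface, if the arm or the gripper's body presses on something with over 40 N, if the wrist force passes 120 N, or if a joint passes its speed limit or range.

## Working session

There is one attempt and no reset: what is moved stays moved. The work goes in short steps, each a Python script; the robot and the scene stay as the last script left them, time stands still between calls to the robot, and variables do not carry over. Pictures are saved under pics/ and viewed, at most 14 in all, crops included, and the job is handed in when it is done.

```bash
mkdir -p pics; ls; python3 - <<'E'
from station import r, vision
import cv2, numpy as np
for n in ["scene","top","wrist"]:
    f=vision.grab_frame(n); cv2.imwrite(f"pics/{n}0.png",f[:,:,::-1])
    c=vision.calibration(n); print(n,{k:np.round(v,4).tolist() if not isinstance(v,str) else v for k,v in c.items()})
print(r.pinch_z, r.read_orientation(), r.read_time_s())
E
```

```text
pics
scene {'camera_matrix': [[554.593, 0.0, 320.9417], [0.0, 554.593, 239.8422], [0.0, 0.0, 1.0]], 'R': [[0.7141, 0.6998, -0.0182], [0.3824, -0.4117, -0.8272], [-0.5864, 0.5837, -0.5616]], 't': [-0.3642, -0.1506, 1.5538]}
top {'camera_matrix': [[467.8449, 0.0, 319.6022], [0.0, 467.8449, 236.9231], [0.0, 0.0, 1.0]], 'R': [[-0.0238, -0.9995, 0.021], [-0.9986, 0.0228, -0.0487], [0.0482, -0.0222, -0.9986]], 't': [-0.0003, 0.4853, 0.8434]}
wrist {'camera_matrix': [[371.6483, 0.0, 317.3349], [0.0, 371.6483, 239.0483], [0.0, 0.0, 1.0]], 'R': [[0.3665, -0.9304, -0.0024], [-0.8814, -0.348, 0.3193], [-0.298, -0.1149, -0.9476]], 't': [-0.6244, -0.0407, 0.3823]}
0.0187 [-3.08464134e+00 -5.86508693e-01  2.06220584e-05] 0.15
```

View pics/scene0.png

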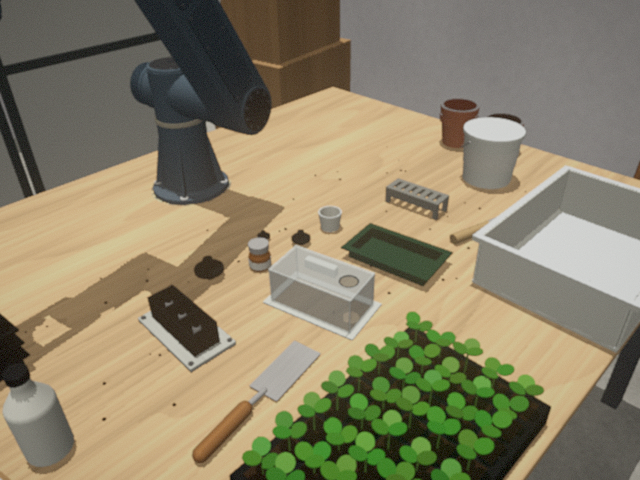

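View pics/top0.png

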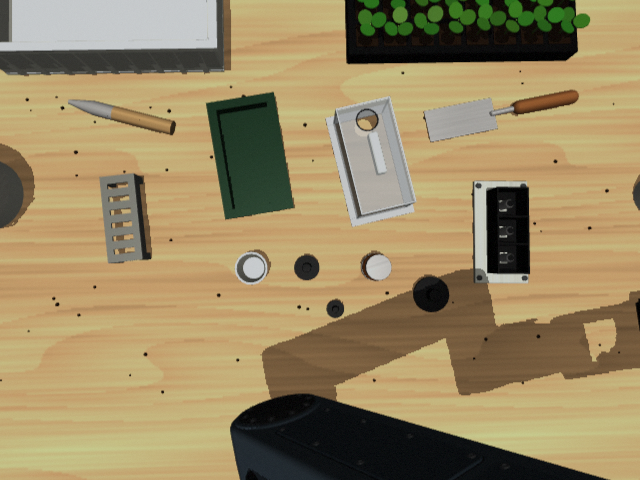

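```bash
python3 - <<'E'
import cv2
def crop(n,x0,y0,w,h,s,out):
    im=cv2.imread(f"pics/{n}0.png")[y0:y0+h,x0:x0+w]
    im=cv2.resize(im,None,fx=s,fy=s,interpolation=cv2.INTER_CUBIC)
    im=cv2.convertScaleAbs(im,alpha=1.3,beta=15)
    for v in range(-(-x0//20)*20,x0+w,20):
        p=int((v-x0+.5)*s);cv2.line(im,(p,0),(p,im.shape[0]),(255,255,0) ,1) if 0 else [cv2.line(im,(p,q),(p,q+3),(255,0,255),1) for q in range(0,im.shape[0],12)]; cv2.putText(im,str(v),(p+1,9),0,.35,(0,0,255),1)
    for v in range(-(-y0//20)*20,y0+h,20):
        p=int((v-y0+.5)*s);[cv2.line(im,(q,p),(q+3,p),(255,0,255),1) for q in range(0,im.shape[1],12)]; cv2.putText(im,str(v),(1,p-1),0,.35,(0,0,255),1)
    cv2.imwrite(f"pics/{out}.png",im)
crop("top",95,85,325,200,2.45,"tA"); crop("top",290,170,250,150,3.2,"tB")
crop("scene",240,170,225,168,3.5,"sA"); crop("scene",130,220,200,150,4,"sB")
E
```

```text
(no output)
```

View pics/tA.png

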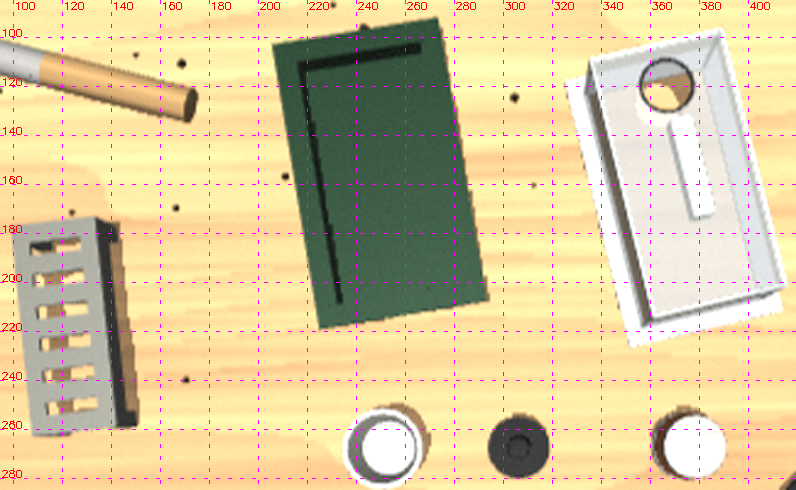

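View pics/tB.png

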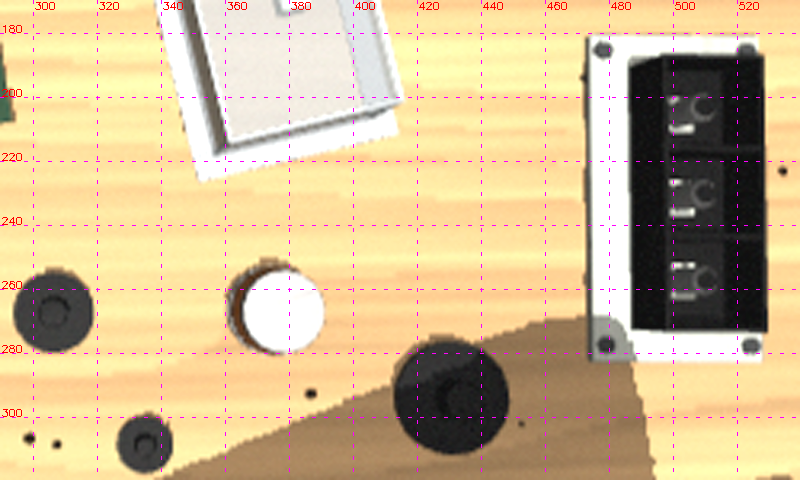

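View pics/sA.png

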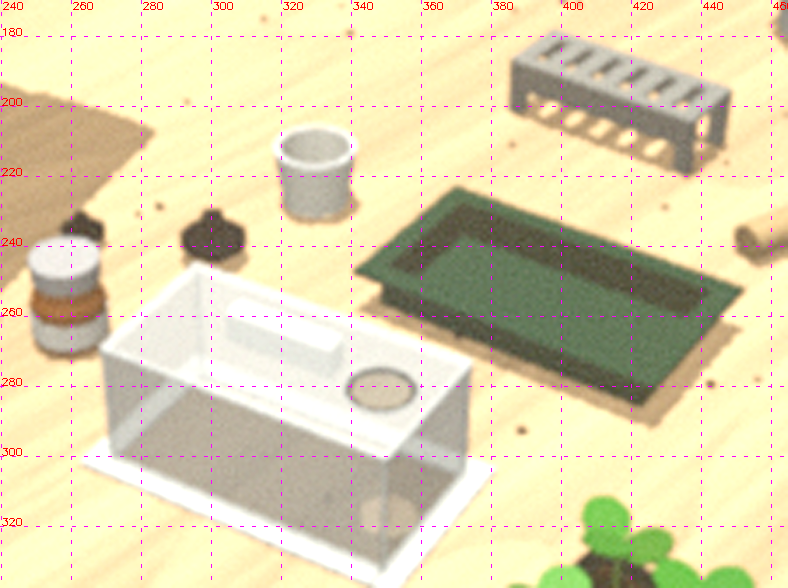

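View pics/sB.png

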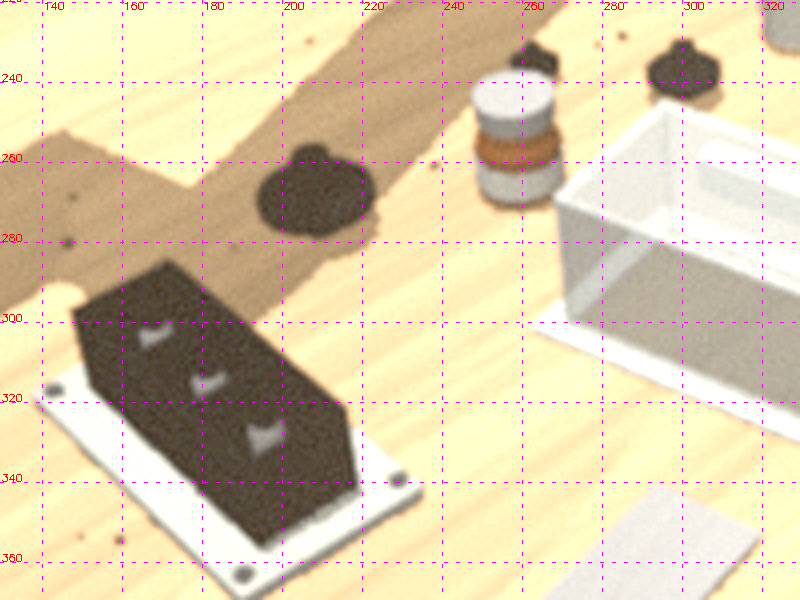

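The pictures show the stand (top ~(120,218)), trough (250,155), cover with vent at (366,120), middle cap at (306,267) and strip on its board (513,230); the smaller and larger caps are decoys at (335,309) and (431,294). I fit known sizes to my corner readings from both views, with height left free.

```bash
cat > meas.py <<'E'
import numpy as np, json
from scipy.optimize import least_squares
from station import vision
S=dict(TL=(1,1),TR=(1,-1),BR=(-1,-1),BL=(-1,1))
def proj(cam,X):
    c=vision.calibration(cam); p=np.asarray(X)@c["R"].T+c["t"]
    q=p@np.asarray(c["camera_matrix"]).T; return q[:,:2]/q[:,2:]
def box(L,W,z,d): return [((S[k][0]*L/2,S[k][1]*W/2,z),px) for k,px in d.items()]
def fit(obs,x0,yaw=True):
    # obs: {cam:[(model pt, pixel)]}; unknown x,y,z,yaw
    P={c:np.array([m for m,_ in o],float) for c,o in obs.items()}; Q={c:np.array([p for _,p in o]) for c,o in obs.items()}
    def res(v):
        a=v[3]*yaw; R=np.array([[np.cos(a),-np.sin(a),0],[np.sin(a),np.cos(a),0],[0,0,1]])
        return np.concatenate([(proj(c,P[c]@R.T+v[:3])-Q[c]).ravel() for c in obs])
    s=least_squares(res,[*x0,0,0],loss="soft_l1"); return s.x,res(s.x)
E
python3 - <<'E'
from meas import *
o={}
o["stand"]=dict(top=box(.152,.06,.045,dict(TL=(99.8,175.5),TR=(133.7,173.1),BR=(141.8,259.2),BL=(108,262.5))),
 scene=box(.152,.06,.045,dict(BR=(385.8,186.6),BL=(401.5,177.8),TL=(448.1,196.1),TR=(437.8,204.9))))
o["trough"]=dict(top=box(.214,.124,.03,dict(TL=(205.9,102.5),TR=(272.9,91.8),BR=(294.1,206.5),BL=(225.1,218.8))),
 scene=box(.214,.124,.03,dict(BR=(340.9,246.6),BL=(370.4,222.6),TL=(452.4,252.6),TR=(422.9,284.9))))
o["cover"]=dict(top=box(.186,.096,.084,dict(TL=(334.9,109.8),TR=(389.2,97.2),BR=(415.3,201.2),BL=(358.5,217.8)))+box(.21,.12,.003,dict(TL=(325.5,118),BL=(352.5,226.1),BR=(413.7,211.8)))+[((.062,0,.084),(366.3,119.6))],
 scene=box(.186,.096,.084,dict(BR=(268.1,268.9),BL=(296.1,244.9),TL=(374.6,273.5),TR=(350.1,301.5)))+box(.21,.12,.003,dict(BR=(263.2,301.5),TL=(379.5,303.8)))+[((.062,0,.084),(348.4,280.6))])
o["strip"]=dict(top=box(.152,.056,.05,dict(TL=(496.4,186.7),TR=(528.3,187),BR=(529.2,273.3),BL=(497,272.9)))+box(.152,.056,0,dict(TL=(486.1,188.9),BL=(486.7,272))),
 scene=box(.152,.056,.05,dict(BR=(147.5,297.5),BL=(171.8,284.8),TL=(215.8,321.3)))+box(.152,.056,0,dict(TR=(195,357),BR=(152.5,316.5),TL=(219.5,342.5))))
o["board"]=dict(top=box(.19,.1,.01,dict(TL=(473,181.1),BL=(473.6,282.3),BR=(527.6,282.3),TR=(527,181.1))),scene=box(.19,.1,.01,dict(BR=(138.3,320),TL=(235.3,342))))
o["cap"]=dict(top=[((0,0,.017),(306.4,266.7))],scene=[((0,0,.0145),(300.4,237.5)),((0,0,.035),(300.1,230.1))])
o["cup"]=dict(top=[((0,0,.045),(250.8,267))],scene=[((0,0,.045),(329.5,211.5))])
o["jar"]=dict(top=[((0,0,.062),(377.9,267))],scene=[((0,0,.062),(258,243.5))])
out={}
for k,v in o.items():
    x,e=fit(v,(.5,0,0),k not in("cap","cup","jar")); out[k]=x.tolist(); print(k,x.round(4),"reach",np.hypot(*x[:2]).round(3),"rms px",np.sqrt((e**2).mean()).round(2),e.round(1).tolist())
json.dump(out,open("poses.json","w"))
E
```

```text
stand [ 5.258e-01  3.356e-01 -5.000e-04  8.170e-02  0.000e+00] reach 0.624 rms px 0.93 [-0.1, 0.6, 0.4, -0.5, -0.1, -0.4, -0.9, -0.0, -0.2, 0.2, -3.1, 0.4, 1.3, -0.5, -0.5, 0.3]
trough [ 0.6354  0.1112 -0.001   0.1458  0.    ] reach 0.645 rms px 1.38 [0.2, -0.0, 1.0, -0.2, -0.6, 0.9, -0.1, 0.1, -0.4, 0.9, -0.5, 0.4, 0.5, -0.0, 3.9, -3.4]
cover [ 0.6176 -0.1073 -0.0008  0.209   0.    ] reach 0.627 rms px 0.88 [-0.1, -0.8, 0.3, -0.6, 0.3, 1.1, 2.0, -2.6, -0.7, 0.2, -1.5, 1.0, -0.1, 0.6, 0.2, 0.7, -0.0, 0.1, -0.3, 0.2, 0.3, -0.2, 0.0, -0.5, -0.5, 0.3, 2.0, -0.0, 0.2, 0.7]
strip [ 0.4878 -0.3474  0.0104 -0.0368  0.    ] reach 0.599 rms px 0.59 [0.4, -0.7, 0.2, -0.5, 0.1, 0.3, 0.3, 0.3, -0.1, 1.4, -0.3, 0.4, -0.4, -0.2, 1.0, -0.4, 1.2, 0.6, -0.4, 0.6, -0.4, 0.4, 0.9, -0.5]
board [ 0.4879 -0.3475 -0.0041 -0.0335  0.    ] reach 0.599 rms px 0.64 [0.2, -0.8, 0.3, 0.3, -0.0, 0.8, -0.6, -0.0, -0.8, -0.6, 1.1, 0.9]
cap [0.4311 0.0131 0.003  0.     0.    ] reach 0.431 rms px 0.22 [0.3, 0.3, 0.3, -0.0, 0.2, 0.0]
cup [0.4334 0.11   0.0014 0.     0.    ] reach 0.447 rms px 0.22 [0.2, 0.2, 0.4, -0.0]
jar [ 0.4285 -0.1099 -0.0009  0.      0.    ] reach 0.442 rms px 0.14 [0.1, 0.1, 0.2, 0.0]
```

All heights come out within a few mm of nominal and the sizes fit, so I'm picking the stand now.

```bash
cat > h.py <<'E'
import numpy as np, json, cv2
from scipy.spatial.transform import Rotation as Ro
from station import r, vision
P=json.load(open("poses.json"))
def down(yaw): return (Ro.from_euler("z",yaw)*Ro.from_euler("x",np.pi)).as_rotvec()
def best(p,yaw):
    c=[(abs(q[5]),k) for k in (yaw,yaw+np.pi,yaw-np.pi) if (q:=r.inverse_kinematics(p,down(k))) is not None]
    return down(min(c)[1])
def over(xy,z,yaw):   # joint-space move to above a place
    p=[*xy[:2],z]; r.move_ptp(p,best(p,yaw))
def vert(z,vel=.1,f=None):
    p=r.read_eef_pos(); return r.servo_line([p[0],p[1],z],vel=vel,f_stop=f)
def st(m=""): print(m,"t",round(r.read_time_s(),1),"tcp",np.round(r.read_eef_pos(),4),"gap",round(r.read_finger_gap(),3),"grip",np.round(r.read_grip_force(),1),"F",np.round(r.read_force(),2))
def snap(cam,name): cv2.imwrite(f"pics/{name}.png",vision.grab_frame(cam)[:,:,::-1])
E
python3 - <<'E'
from h import *
s=P["stand"]
vert(.28); r.set_gripper(1.0,30)
over(s,.15,s[3]); vert(.021); st("at stand")
r.set_gripper(0.0,30); st("gripped")
vert(.10); r.hold(.3); st("lifted")
E
```

```text
at stand t 5.8 tcp [0.5269 0.3352 0.0217] gap 0.998 grip 0.0 F [-0.24 -0.21  0.57]
gripped t 6.2 tcp [0.5268 0.3352 0.0219] gap 0.695 grip 33.4 F [-0.31 -0.11  5.26]
lifted t 7.4 tcp [0.5266 0.3351 0.0994] gap 0.697 grip 32.8 F [ 0.26 -0.23 -1.66]
```

```bash
python3 - <<'E'
from h import *
t=P["trough"]
vert(.2); over(t,.2,t[3]); vert(.06); r.hold(.3); st("above")
print(vert(.022,.03,4)); st("down")
p=r.read_eef_pos()
r.set_gripper(0.8); st("open"); vert(.12); vert(.28,.2); 
b=P["strip"]; over(b,.28,b[3])
snap("top","top1"); st("off")
im=cv2.imread("pics/top1.png")[80:240,180:320]; cv2.imwrite("pics/top1c.png",cv2.resize(im,None,fx=3.6,fy=3.6,interpolation=2))
E
```

```text
above t 12.7 tcp [0.6354 0.1115 0.0603] gap 0.696 grip 32.8 F [ 0.06 -0.71 -1.42]
True
down t 13.8 tcp [0.6351 0.1115 0.0259] gap 0.694 grip 33.3 F [-0.15  0.67  4.47]
open t 14.0 tcp [0.6339 0.1115 0.0246] gap 0.801 grip 0.0 F [ 0.57 -0.34  0.33]
off t 17.9 tcp [ 0.4885 -0.3463  0.28  ] gap 0.8 grip 0.0 F [ 0.83  0.19 -0.42]
```

View pics/top1c.png

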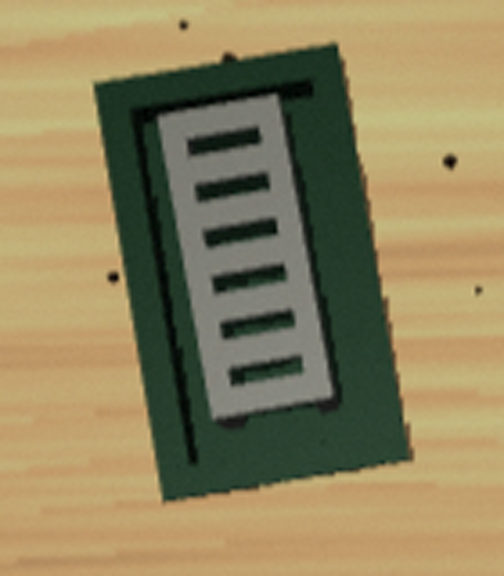

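The stand stands in the trough, square, maybe a little towards the upper left (deck corners at crop (158,116), (277,94), (333,396), (213,420)). Checking the numbers.

```bash
python3 - <<'E'
from meas import *
f=lambda *c:(c[0]/3.6+179.5,c[1]/3.6+79.5)
def top(z,L,W,d): return least_squares(lambda v:(proj("top",[[v[0]+np.cos(v[2])*a*L/2-np.sin(v[2])*b*W/2,v[1]+np.sin(v[2])*a*L/2+np.cos(v[2])*b*W/2,z] for a,b in map(S.get,d)])-np.array(list(d.values()))).ravel(),[.63,.1,0])
for a in ((.048,.152,.06,dict(TL=f(158,116),TR=f(277,94),BR=f(333,396),BL=f(213,420))),(.029,.214,.124,dict(TL=f(94,84),TR=f(338,44),BR=f(412,458),BL=f(163,501)))):
    s=top(*a);print(s.x.round(4),s.fun.round(1))
E
```

```text
[0.6385 0.1123 0.1639] [-0.3  0.   0.2  0.1  0.3  0.1 -0.2 -0.3]
[0.6355 0.1116 0.1512] [-0.  -0.2 -0.  -0.3 -0.4  0.3  0.4  0.2]
```

The stand is about 3 mm off centre, well within tolerance. Next, the strip.

```bash
python3 - <<'E'
from h import *
b=P["strip"]
r.set_gripper(1.0,25)
r.servo_line([b[0],b[1],.1]); r.servo_line([b[0],b[1],.022],vel=.06); r.hold(.3); st("at")
r.set_gripper(0.0,25); r.hold(.3); st("grip"); print(np.round(r.read_torque(),2))
vert(.042,.03); r.hold(.2); st("+20"); print(np.round(r.read_torque(),2))
E
```

```text
at t 21.3 tcp [ 0.4879 -0.3475  0.0222] gap 1.0 grip 0.0 F [0.35 0.42 0.53]
grip t 22.0 tcp [ 0.488  -0.3476  0.0222] gap 0.654 grip 28.6 F [0.11 0.69 2.73]
[0.02 0.02 0.01]
+20 t 23.0 tcp [ 0.4878 -0.3475  0.0418] gap 0.655 grip 28.3 F [-0.97 -0.18 -1.61]
[-0.04 -0.04  0.01]
```

```bash
python3 - <<'E'
from h import *
vert(.10,.06); vert(.22,.15)
over([.637,.1117],.22,.156); vert(.10); r.hold(.3); st("above")
print(vert(.056,.03,4)); st("down")
r.set_gripper(0.8); st("open"); vert(.12); vert(.28,.2)
b=P["cover"]; over(b,.28,b[3])
r.set_gripper(1.0)
snap("top","top2"); snap("scene","sc2"); st("off")
im=cv2.imread("pics/top2.png")[80:240,180:430]; a=cv2.resize(im,None,fx=3,fy=3,interpolation=2)
cv2.imwrite("pics/top2c.png",a)
E
```

```text
above t 28.5 tcp [0.6374 0.1104 0.1004] gap 0.65 grip 28.2 F [-0.15  0.88  0.12]
True
down t 29.6 tcp [0.6372 0.1104 0.0612] gap 0.653 grip 28.9 F [ 0.05 -0.27  4.86]
open t 29.9 tcp [0.6359 0.1104 0.0597] gap 0.798 grip 0.0 F [-0.16  0.05 -0.19]
off t 32.9 tcp [ 0.6177 -0.1065  0.2801] gap 1.001 grip 0.0 F [0.47 0.35 0.22]
```

View pics/top2c.png

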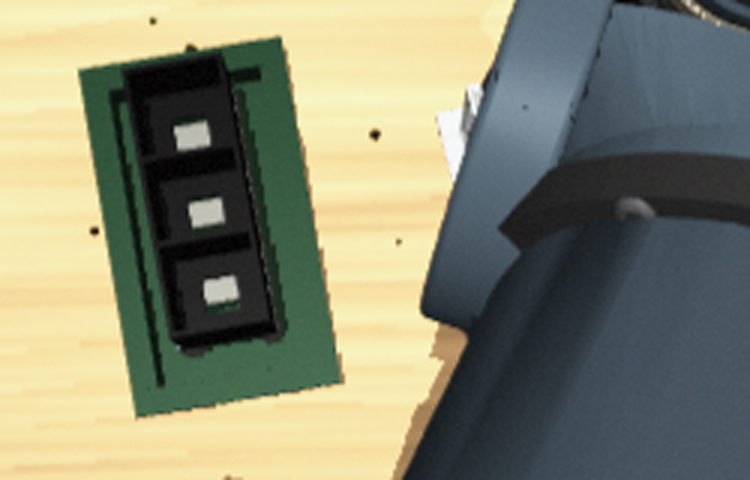

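The strip sits square on the stand (crop (125,70)-(280,345)), and it landed at the expected height. Next, the cover.

```bash
python3 - <<'E'
from h import *
b=P["cover"]
r.servo_line([b[0],b[1],.14]); print(r.servo_line([b[0],b[1],.089],vel=.05,f_stop=6)); st("at")
r.set_gripper(0.0,50); r.hold(.2); st("grip")
vert(.14,.05); r.hold(.3); st("lift"); print(np.round(r.read_torque(),2)); vert(.26)
over([.6355,.1115],.26,.148); r.hold(.3); st("above"); print(r.read_orientation())
snap("scene","sc3")
E
```

```text
False
at t 35.2 tcp [ 0.6179 -0.1074  0.0894] gap 1.003 grip 0.0 F [-0.2  -0.47  0.76]
grip t 36.0 tcp [ 0.6178 -0.1075  0.0891] gap 0.17 grip 55.3 F [ 0.77 -0.93  0.99]
lift t 37.5 tcp [ 0.6177 -0.1075  0.1397] gap 0.171 grip 54.9 F [-0.59  0.16 -1.27]
[ 0.06 -0.01 -0.02]
above t 40.0 tcp [0.6357 0.11   0.26  ] gap 0.171 grip 55.0 F [ 0.7  -0.62 -1.85]
[3.13311057e+00 2.28877848e-01 5.95767269e-05]
```

View pics/sc3.png

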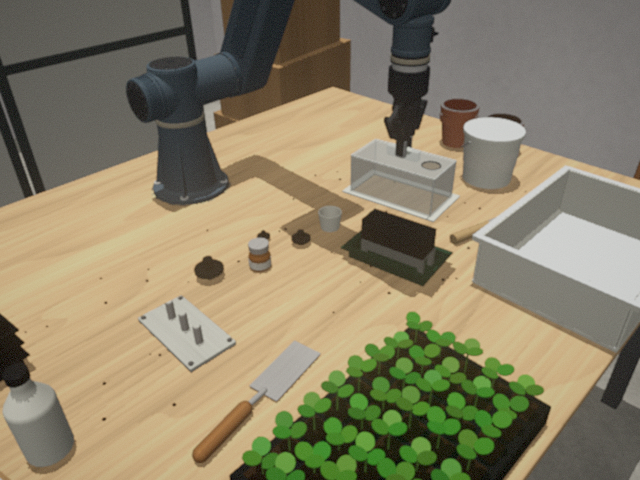

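The cover hangs level over the trough (about (402,175)), and the strip stands beneath it. Lowering it.

```bash
python3 - <<'E'
from h import *
print(r.servo_line([.6355,.1120,.140],vel=.08,f_stop=5)); r.hold(.3); st("near")
print(r.servo_line([.6355,.1120,.113],vel=.025,f_stop=4)); st("down")
r.set_gripper(0.5); st("open"); vert(.2,.1); vert(.28,.2)
c=P["cap"]; over(c,.2,0); r.hold(.2)
snap("top","top4"); snap("scene","sc4"); st("off")
a=cv2.resize(cv2.imread("pics/top4.png")[80:240,180:380],None,fx=3,fy=3,interpolation=2)
b=cv2.resize(cv2.imread("pics/sc4.png")[190:310,310:480],None,fx=4,fy=4,interpolation=2)
cv2.imwrite("pics/t4c.png",a);cv2.imwrite("pics/s4c.png",b)
E
```

```text
False
near t 42.0 tcp [0.6356 0.112  0.1402] gap 0.174 grip 55.0 F [-0.23  0.39 -1.7 ]
True
down t 42.8 tcp [0.6354 0.1116 0.1189] gap 0.175 grip 55.7 F [ 0.05 -0.92  3.79]
open t 43.2 tcp [0.6339 0.1118 0.1174] gap 0.501 grip 0.0 F [ 0.28  0.55 -0.12]
off t 46.0 tcp [0.432  0.0133 0.2001] gap 0.499 grip 0.0 F [-0.31  0.52 -0.33]
```

View pics/t4c.png

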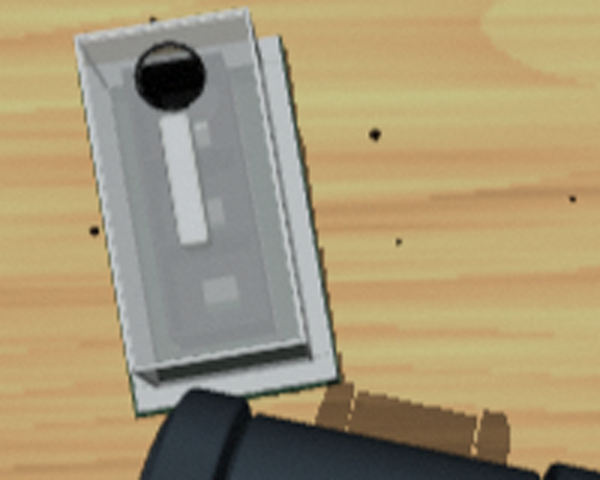

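View pics/s4c.png

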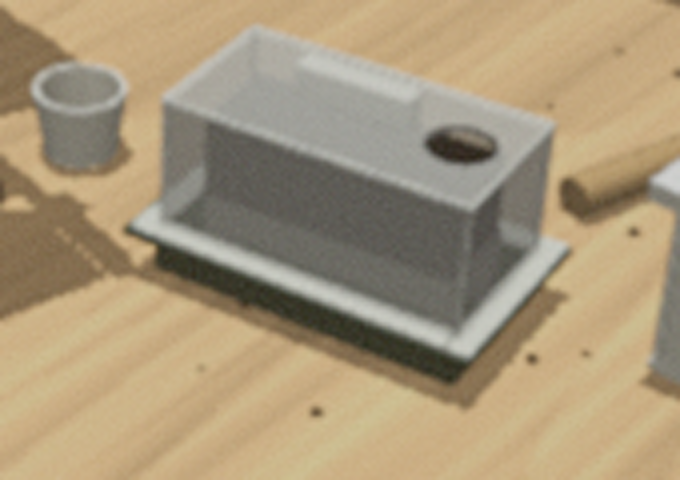

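The cover lies flat and square on the rim. The vent centre reads (170,76) in the top crop and (461,144) in the scene crop, so I'm triangulating it and picking the cap.

```bash
python3 - <<'E'
from h import *
from meas import fit
x,e=fit(dict(top=[((0,0,0),(236.2,104.8))],scene=[((0,0,0),(424.75,225.5))]),(.69,.12,.1),False)
print("vent",x[:3].round(4),e.round(1)); json.dump([float(x[0]),float(x[1])],open("vent.json","w"))
c=P["cap"]
r.set_gripper(.6,30); r.servo_line([c[0],c[1],.06]); print(r.servo_line([c[0],c[1],.021],vel=.04,f_stop=4)); st("at")
r.set_gripper(0,30); r.hold(.2); st("grip"); vert(.06,.05); r.hold(.3); st("lift"); vert(.24)
over([.697,.1205],.24,0); snap("wrist","w5"); snap("scene","sc5"); st("above")
cv2.imwrite("pics/s5c.png",cv2.resize(cv2.imread("pics/sc5.png")[130:280,320:500],None,fx=4,fy=4,interpolation=2))
E
```

```text
vent [0.6972 0.1205 0.1165] [ 0.2  0.2  0.3 -0.1]
False
at t 48.4 tcp [0.4312 0.0131 0.0211] gap 0.6 grip 0.0 F [-0.37  0.15  0.46]
grip t 49.0 tcp [0.4312 0.0131 0.0212] gap 0.17 grip 29.3 F [-0.37  0.35  3.8 ]
lift t 50.3 tcp [0.4311 0.0132 0.0598] gap 0.168 grip 29.2 F [-0.34 -0.45 -0.27]
above t 54.8 tcp [0.6969 0.1203 0.2401] gap 0.167 grip 29.2 F [-0.53 -0.06 -1.08]
```

View pics/s5c.png

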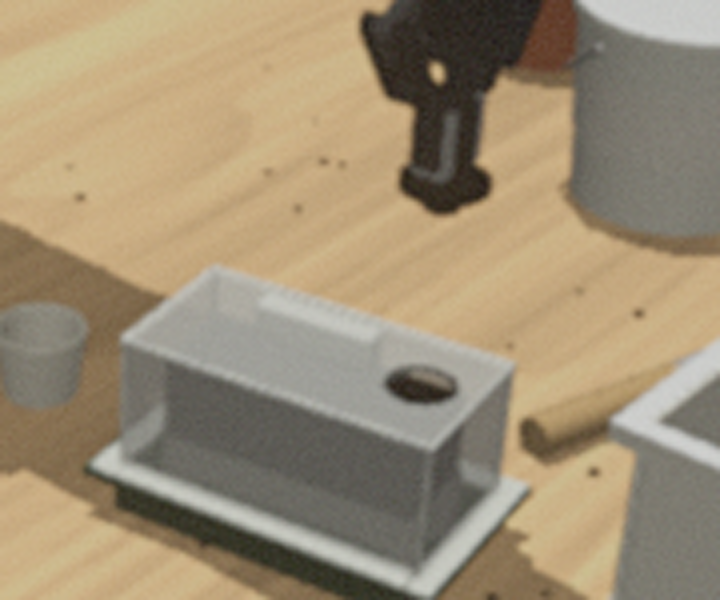

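The cap is held upright in line with the vent (crop (420,383)), and the triangulated vent agrees with the cover pose. Plugging it in.

```bash
python3 - <<'E'
from h import *
v=json.load(open("vent.json"))
r.servo_line([*v,.145],vel=.08); r.hold(.3); st("near")
print(r.servo_line([*v,.117],vel=.02,f_stop=3)); st("down")
E
```

```text
near t 56.4 tcp [0.6973 0.1205 0.1454] gap 0.168 grip 29.2 F [-0.56  0.11 -0.04]
True
down t 57.4 tcp [0.6971 0.1204 0.1233] gap 0.166 grip 29.5 F [-0.03  0.32  4.37]
```

Contact came at 0.123, the home height. Releasing and checking.

```bash
python3 - <<'E'
from h import *
r.set_gripper(.45); st("open"); vert(.2,.08); vert(.28,.2)
over([.45,-.2],.3,0); r.hold(.5); snap("scene","sc6"); snap("top","top6"); st("clear")
a=cv2.resize(cv2.imread("pics/sc6.png")[190:310,310:480],None,fx=2.3,fy=2.3,interpolation=2)
b=cv2.resize(cv2.imread("pics/top6.png")[80:290,190:390],None,fx=2,fy=2,interpolation=2)
h=max(a.shape[0],b.shape[0]); pad=lambda i:cv2.copyMakeBorder(i,0,h-i.shape[0],0,0,0)
cv2.imwrite("pics/f6.png",np.hstack([pad(a),pad(b)]))
E
```

```text
open t 57.8 tcp [0.6959 0.1204 0.1217] gap 0.45 grip 0.0 F [-0.11  0.37 -0.12]
clear t 62.2 tcp [ 0.45 -0.2   0.3 ] gap 0.449 grip 0.0 F [ 0.22  0.56 -0.15]
```

View pics/f6.png

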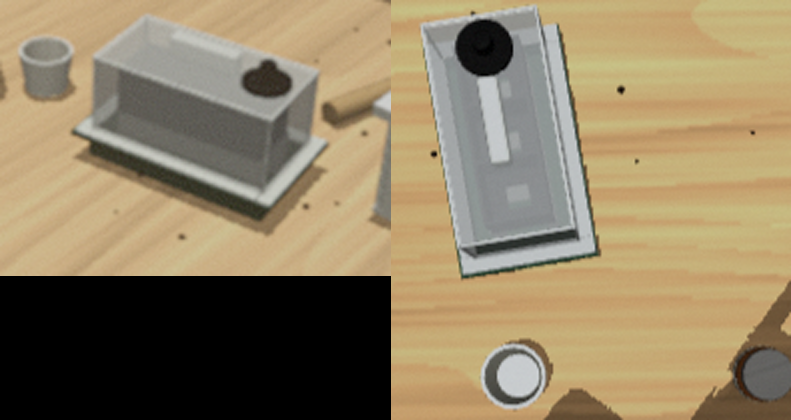

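The cap sits flat in the vent (left view (266,80), right view (484,47)). The cover is square on the rim, and the cup and jar are still in place. Handing in.

```bash
python3 -c "
from station import r
print(r.finish_job())"
```

```text
the job is handed in; nothing more can be done
None
```

The propagator is back together in the trough (stand, strip, cover and cap all placed and released), and I handed the job in at about 62 s with the cup and jar where they started; the hand-in returned no verdict.

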